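# Scoop finished handles from the catch tray into the bowl

### The job

Use the hand scoop to take all three wooden handles out of the lathe's catch tray and tip them into the wide steel bowl, without the gripper itself touching the handles. Then stand the scoop upright on the middle of its cork pad and let go of it. Leave the bowl, the narrow steel cup, the jar and the mallet where they are.

Things in the scene. Friction and masses are not known exactly. Their poses are not given: they have to be found in the camera images.
- tray: Dark steel catch tray, fixed. Inside 190 mm long (x), 156 wide (y); floor and walls 4 mm thick, walls 45 mm high at the far end (+x) and both sides; the near end (-x, towards the robot) is open. Origin at the underside, mid-inside: far wall's inner face at x = +95 mm, open end at x = -95, side walls' inner faces at y = +-78, floor's upper face at z = 4.
- scoop: Aluminium hand scoop, 0.22 kg. Flat pan 100 mm long (x), 130 wide (y), sheet 2 mm; open front lip at x = +50, rear wall 45 high at x = -50, side walls 32 high (18 over the front 30 mm). Origin at the centre of the pan's underside, z up when level. Starts on the cork pad, lip facing away from the robot.
- scoop_grip (a point): Centre of the scoop's dark wooden grip, at (-10, 0, 90) mm in the scoop's frame, axes as the scoop's. The grip is a straight bar level above the pan's midline, along x, 85 mm long, 18 wide (y), 22 thick (from 79 to 101 mm above the pan's underside), carried by a post at the rear end only.
- scoop_lip (a point): Middle of the scoop's front lip, on the underside, at (50, 0, 0) mm in the scoop's frame. Its axes are the scoop's.
- handle0: Finished wooden file handle: a plain turned barrel, 70 mm long, 30 mm thick in the middle and 16 mm at both ends, about 25 g. Origin at its centre, x along its length. The three are alike. It starts lying in the catch tray with its length roughly along the tray, towards the far wall.
- handle1: Finished wooden file handle: a plain turned barrel, 70 mm long, 30 mm thick in the middle and 16 mm at both ends, about 25 g. Origin at its centre, x along its length. The three are alike. It starts lying in the catch tray with its length roughly along the tray, towards the far wall.
- handle2: Finished wooden file handle: a plain turned barrel, 70 mm long, 30 mm thick in the middle and 16 mm at both ends, about 25 g. Origin at its centre, x along its length. The three are alike. It starts lying in the catch tray with its length roughly along the tray, towards the far wall.
- bowl: Wide round steel bowl, loose, 0.7 kg: rim 180 mm across, 65 mm high, base about 80 mm across, wall 4 mm. Origin at the centre of its underside.
- pad: Square cork pad, 200 x 200 mm, 4 mm thick, fixed to the bench. Origin at the centre of its underside; its top is at z = 4 mm.
- cup: Bystander: narrow steel cup, 72 mm across the rim, 85 mm high. Origin at the centre of its underside. It and the bowl may change places.
- jar: Bystander: closed glass jar with a black cap, 68 mm across, 100 mm high. Origin at the centre of its underside.
- mallet: Bystander: mallet lying on the bench, 200 mm long, wooden handle and dark rubber head. Origin at its underside.
Mind the look-alikes: they are no part of the job. What is shaped like the bowl but purple is not meant.

How it is judged:
By the outcome, as a careful person would: the job done as asked, in the order asked, and still so for the second after the job is handed in, with the robot touching nothing.
It also fails if it takes over 66 s, if anything falls off the work surface, if the arm or the gripper's body presses on something with over 40 N, if the wrist force passes 120 N, or if a joint passes its speed limit or range.

### The arm

A 6-joint arm with a two-finger parallel gripper is mounted at the origin on the work surface. World frame = base frame: x ahead of the robot, y to its left, z up, the work surface at z = 0. Lengths are in mm, angles in rad, forces in N, time in s.
With the tool pointing down it reaches from about 350 to 775 mm from the base axis. Payload 5.5 kg.
Tool frame: the origin (TCP) lies at the very end of the fingers, on their centre line; the grasp point (between the pads) lies 19 mm behind it (env.grip_point_offset is the distance from the TCP to the grasp point, in mm); z points along the fingers, y is the line along which they close (so a half turn about z gives the same grasp; the last joint's range is limited). The gripper opens to 85 mm and grips with 20 to 120 N. Pads are 22 mm wide; open, the fingers measure 114 mm over their backs; the gripper's body (76 mm by 85 mm) begins 54 mm behind the grasp point. The pads swing forward as they close: fully open they stand 13 mm farther back than shut.
Start: joints at [1.207, 0.313, 0.046, 1.304, 0, 1.431], TCP at [127.635, 560.697, 231.323] pointing down, gripper open.
Joint ranges: [-2.76, 2.76], [-0.86, 1.69], [-1.03, 1.26], [-2.2, 2.34], [-1.47, 1.5], [-3.14, 3.14]. Speed limits (rad/s): [2.57, 2.57, 3.14, 3.14, 3.14, 3.14].

### API

Orientations are given as [roll, pitch, yaw] about the fixed x, y, z axes, in that order (R = Rz(yaw) Ry(pitch) Rx(roll)).
In Python, from workcell import env gives the robot as it stands.
- The arm moves only by the tool send_rows, never from a script. Its argument "moves" is a list of rows, each a list of 2 entries, a list of its own where there are three numbers: the shift along the tool's x, y, z in cm, then the turn about the tool's z in degrees. A call has 1 to 5 rows; each row shifts and turns the commanded pose from where the row before left it, along the tool's axes as they then stand; what a row does not reach is not made up. A row lasts 1/8 s, in which the tool goes at most 62.5 mm and 10.7 degrees, less where a joint would pass 70% of its speed; a pose out of reach is approached as far as the arm can. A call with a gripper value outside its range is refused whole. "gripper" is the finger opening in cm, from 0 to 8.54, set as the call begins (left out, the last holds). The fingers move at their own pace and stop on an object; "newtons" is the grip in N (left out, the last holds). Time passes only in rows, so rows that do not move let the fingers close. It gives the time, the measured TCP pose, the force, the opening and the grip force at its end, in the units of the state.
- env.get_obs(): the state, without advancing time (a new reading comes with each control period).
- env.grab_frame(name): name is "side" or "top"; returns a dict with "frame" (400x640x3 uint8, blue, green, red), "vertical_fov" (degrees; the focal length in pixels is half the picture's height over the tangent of half this angle, whatever the lens; pixels are square), "cx", "cy" (the principal point, pixels), "dist" ([k1, k2, p1, p2, k3] as OpenCV has them; the pictures are not rectified), "xyz" and "attitude" of the camera in the world. Camera axes: x right, y down, z forward; pixel columns grow to the right and rows downward; lengths in mm; the calibration is good to about 2 mm. A picture is of the moment at which its call begins. There is no depth.
- env.sign_off(): hands the job in; it is judged then, once.
The state is a dict: "time_s": time; "joint_pos": joint angles; "joint_velocities": joint speeds; "tau": joint torques, N m; "eef_pos": TCP position; "ee_rot": TCP orientation; "ft_force": force on the tool from outside, world axes, zero at the start; "torque": the same for the moment, N m; "opening": finger opening in mm; "grip_force": force on a finger pad.
Only numpy, scipy, OpenCV 4.12 (cv2) and the standard library are available. Lean on these libraries where they do the work, as an engineer would, in place of code of your own. Each camera call takes 0.05 s, during which the arm holds its last target. There are 200 camera calls.

## Working session

There is one attempt and no reset: what is moved stays moved. The work goes in short steps, Python scripts to look and compute and a tool call to move; the robot and the scene stay as the last step left them, time stands still between calls to the robot, and variables do not carry over. Pictures are saved under pics/ and viewed, at most 10 in all, crops included, and the job is handed in when it is done.

Besides the shell and the picture viewer there is one more tool, called after "Call:" as name(argument=value, ...), one argument or row to a line, values as JSON. send_rows: Moves the arm, as the interface text tells. Its arguments: {"type":"object","properties":{"moves":{"type":"array"},"gripper":{"type":"number"},"newtons":{"type":"number"}},"required":["moves"]}

```bash
mkdir -p pics
python3 - <<'E'
from workcell import env
import cv2
print(env.get_obs())
for n in("side","top"):
    f=env.grab_frame(n); cv2.imwrite(f"pics/{n}0.png",f["frame"]); f.pop("frame"); print(f)
E
```

```text
{'time_s': 0.0, 'joint_pos': array([ 1.20739310e+00,  3.14004074e-01,  4.49536694e-02,  1.30361051e+00,
       -5.83191788e-06,  1.43117054e+00]), 'joint_velocities': array([ 0.00021617,  0.0009316 ,  0.00097754, -0.00086416,  0.00076746,
       -0.0001999 ]), 'tau': array([-5.07742407e-04, -4.80627036e+01,  2.98532599e+01,  1.92751276e-02,
       -3.69056179e-04,  4.68799101e-06]), 'eef_pos': array([127.43674787, 560.15856352, 230.39644667]), 'ee_rot': array([-3.13974540e+00, -2.53724283e-04,  2.91781498e+00]), 'ft_force': array([ 0.33417087, -0.80348011,  1.00634847]), 'torque': array([-0.01896705, -0.05990081, -0.01661675]), 'grip_force': 0.0, 'opening': 85.40434354490296}
{'vertical_fov': 43.20514927636496, 'cx': 316.7539344101781, 'cy': 189.1833138537472, 'dist': array([-0.00842266,  0.        ,  0.        ,  0.        ,  0.        ]), 'xyz': array([ 440.70310698,  823.62544392, 1231.93353673]), 'attitude': array([-2.46134422, -0.00714093, -2.9575801 ])}
{'vertical_fov': 45.528981617111704, 'cx': 324.9765420575689, 'cy': 199.3504164509629, 'dist': array([-0.06878182,  0.        ,  0.        ,  0.        ,  0.        ]), 'xyz': array([ 505.33270891,  -89.10641839, 1546.97765808]), 'attitude': array([-3.09673894,  0.01414965, -1.54837178])}
```

View pics/top0.png

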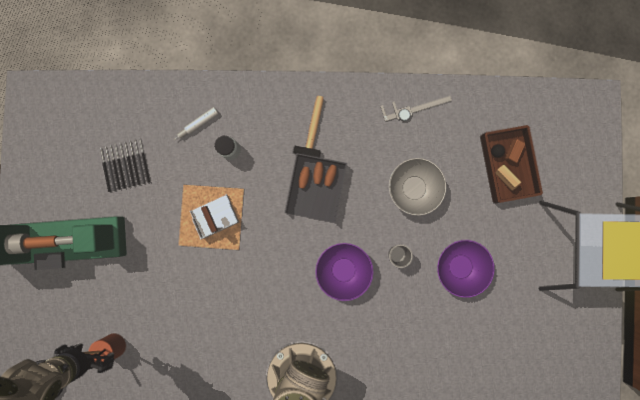

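View pics/side0.png

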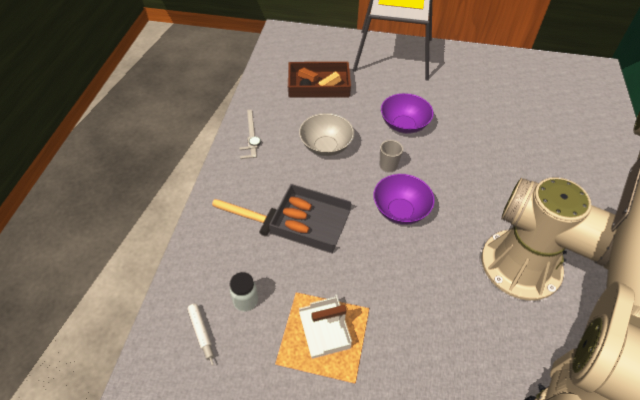

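The top view shows the pad at about (211,218), the scoop on it with its lip pointing up and slightly right, and the tray at (317,188) with handles near (304,177), (318,175) and (331,176). The steel bowl is at (418,187), the cup at (401,257), the jar at (224,146) and the mallet at (315,125). The bowl-shaped purple ones are decoys. Next I'll enlarge both views.

```bash
cat > h.py <<'E'
import numpy as np, cv2
from scipy.spatial.transform import Rotation as R
def cam(f):
    fl=200/np.tan(np.radians(f["vertical_fov"])/2)
    K=np.array([[fl,0,f["cx"]],[0,fl,f["cy"]],[0,0,1]])
    return K,np.array(f["dist"]),np.array(f["xyz"]),R.from_euler("xyz",f["attitude"]).as_matrix()
def ray(f,uv,z):
    K,d,c,Rm=cam(f)
    n=cv2.undistortPoints(np.array(uv,float).reshape(-1,1,2),K,d).reshape(-1,2)
    w=np.c_[n,np.ones(len(n))]@Rm.T
    return c+w*((z-c[2])/w[:,2])[:,None]
def proj(f,P):
    K,d,c,Rm=cam(f)
    rv=cv2.Rodrigues(Rm.T)[0]
    return cv2.projectPoints(np.array(P,float).reshape(-1,3),rv,-Rm.T@c,K,d)[0].reshape(-1,2)
def crop(f,box,s,name,im=None):
    x0,y0,x1,y1=box; im=f["frame"] if im is None else im
    cv2.imwrite(name,cv2.resize(im[y0:y1,x0:x1],None,fx=s,fy=s,interpolation=cv2.INTER_CUBIC))
E
python3 - <<'E'
from workcell import env
from h import *
import pickle
t=env.grab_frame("top");s=env.grab_frame("side")
pickle.dump((t,s),open("f0.pkl","wb"))
a=cv2.resize(t["frame"][90:255,175:355],None,fx=4.4,fy=4.4,interpolation=2)[:,:792]
cv2.imwrite("pics/t1.png",a[:600])
a=cv2.resize(s["frame"][180:385,200:370],None,fx=2.9,fy=2.9,interpolation=2)
cv2.imwrite("pics/s1.png",a[:600])
for n,z,p in[("pad",4,[[182,185],[243,187],[240,249],[179,247]]),("bowlrim",65,[[390,187],[447,187],[418,158],[418,216]])]:
    print(n,ray(t,p,z).round(0).tolist())
E
```

```text
pad [[611.0, 404.0, 4.0], [609.0, 202.0, 4.0], [407.0, 206.0, 4.0], [408.0, 407.0, 4.0]]
bowlrim [[614.0, -268.0, 65.0], [618.0, -446.0, 65.0], [707.0, -355.0, 65.0], [526.0, -357.0, 65.0]]
```

View pics/t1.png

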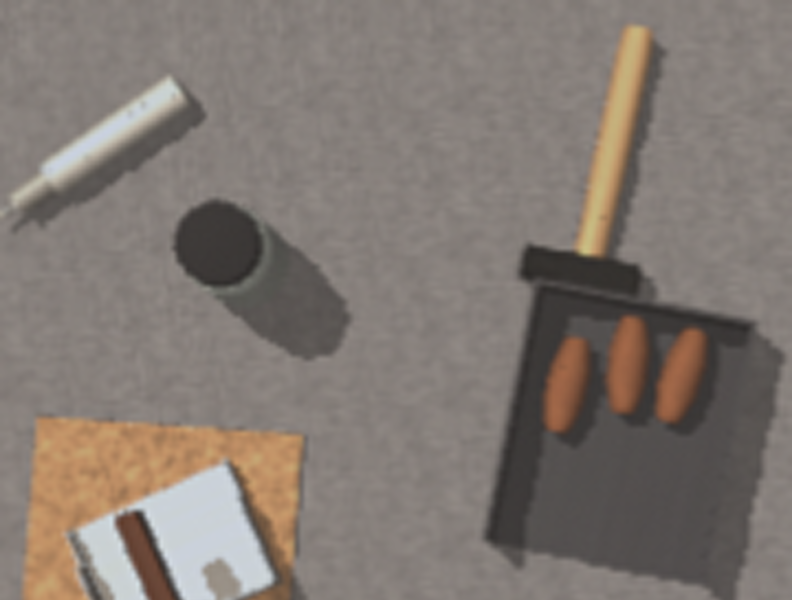

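View pics/s1.png

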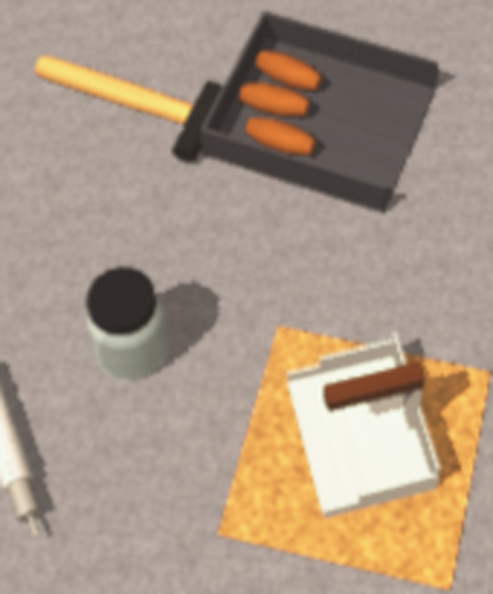

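The tray is at an angle, with its far wall against the mallet head and three handles near that wall. The scoop is yawed about 20° on the pad. I'll fit the poses and, in the same batch, test what the arm does when it's sent past its reach: rows can't command a tilt, but the arm may tilt there.

```bash
cat > fit.py <<'E'
from h import *
import pickle
from scipy.optimize import least_squares
t,s=pickle.load(open("f0.pkl","rb"))
def W(p,z,M):
    c,q=np.cos(p[2]),np.sin(p[2]); M=np.array(M,float)
    return np.c_[p[0]+c*M[:,0]-q*M[:,1],p[1]+q*M[:,0]+c*M[:,1],z+M[:,2]]
T=lambda u,v:(u/4.4+175,v/4.4+90)
S=lambda u,v:(u/2.9+200,v/2.9+180)
def fit(z,p0,Mt,ut,Ms,us):
    g=lambda p:np.r_[(proj(t,W(p,z,Mt))-ut).ravel(),(proj(s,W(p,z,Ms))-us).ravel()]
    r=least_squares(lambda q:g(q*[1,1,.01]),np.array(p0)*[1,1,100],loss="soft_l1")
    p=r.x*[1,1,.01]; print(p.round(3),g(p).reshape(-1,2).round(1).tolist()); return p
ps=fit(4,[510,305,.35],[[32.5,0,100],[50,-65,18],[50,65,18],[-50,-65,45]],[T(130,513),T(228,462),T(67,535),T(275,580)],
 [[32.5,0,90],[-52.5,0,90],[50,65,0],[-50,65,0],[-50,-65,45],[50,-65,18]],[S(327,397),S(422,375),S(325,515),S(438,487),S(397,335),S(290,377)])
pt=fit(0,[600,-20,-.2],[[99,82,45],[99,-82,45],[-95,82,45]],[T(540,287),T(752,325),T(487,540)],
 [[99,-82,45],[-95,-82,45],[-95,82,0],[99,82,45]],[S(265,13),S(438,65),S(385,210),S(205,128)])
if __name__=="__main__":
    o=[]
    for f,nm in((t,"t"),(s,"s")):
        hsv=cv2.cvtColor(f["frame"],cv2.COLOR_BGR2HSV)
        m=((hsv[...,0]<14)&(hsv[...,1]>110)&(hsv[...,2]>75)).astype(np.uint8)
        poly=proj(f,W(pt,0,[[95,78,20],[95,-78,20],[-95,-78,4],[-95,78,4]])).astype(np.int32)
        k=np.zeros_like(m); cv2.fillPoly(k,[poly],1)
        n,l,st,ce=cv2.connectedComponentsWithStats(m*k)
        for i in range(1,n):
            if st[i,4]>20:
                w=ray(f,ce[i],16)[0]; d=w[:2]-pt[:2]; c,q=np.cos(pt[2]),np.sin(pt[2])
                print(nm,st[i,4],w.round(0),"tray:",(c*d[0]+q*d[1]).round(0),(-q*d[0]+c*d[1]).round(0))
        im=f["frame"].copy()
        im=cv2.resize(im,None,fx=4,fy=4,interpolation=2)
        for p,z,M in((ps,4,[[50,65,0],[50,-65,0],[-50,-65,0],[-50,65,0],[-50,65,45],[-50,-65,45]]),(ps,4,[[32.5,0,90],[-52.5,0,90]]),(pt,0,[[99,82,45],[99,-82,45],[-95,-82,45],[-95,82,45]]),(pt,0,[[95,78,4],[95,-78,4],[-95,-78,4],[-95,78,4]])):
            cv2.polylines(im,[(proj(f,W(p,z,M))*4+1.5).astype(np.int32)],True,(0,255,0),1)
        o.append(im[700:1300,700:1060] if 0 else (im[570:1010,700:1440] if nm=="t" else im[720:1520,1050:1490]))
    a=o[0]; b=o[1]; a=cv2.resize(a,(370,220)) if 0 else a
    h=600; A=cv2.resize(a,(460,int(460*a.shape[0]/a.shape[1]))); B=cv2.resize(b,(330,600))
    c=np.zeros((600,790,3),np.uint8); c[:A.shape[0],:460]=A; c[:,460:]=B; cv2.imwrite("pics/ov.png",c)
E
python3 fit.py
```

```text
[5.09554e+02 2.92627e+02 4.42000e-01] [[-2.1, 0.1], [-1.4, -0.7], [-1.3, -0.9], [-1.4, 0.9], [-0.2, -0.4], [0.8, -1.1], [0.2, 0.2], [0.0, -0.1], [0.3, -1.8], [-0.3, -2.6]]
[ 6.04572e+02 -3.44330e+01 -1.74000e-01] [[-1.8, -1.8], [0.7, -0.5], [-1.9, 0.6], [0.3, -1.7], [1.1, -1.8], [0.6, 0.5], [-0.8, -0.1]]
t 153 [660. -39.  16.] tray: 55.0 5.0
t 156 [652. -77.  16.] tray: 55.0 -34.0
t 155 [645.   6.  16.] tray: 33.0 47.0
s 424 [658. -59.  16.] tray: 57.0 -15.0
s 218 [645.   4.  16.] tray: 33.0 45.0
```

View pics/ov.png

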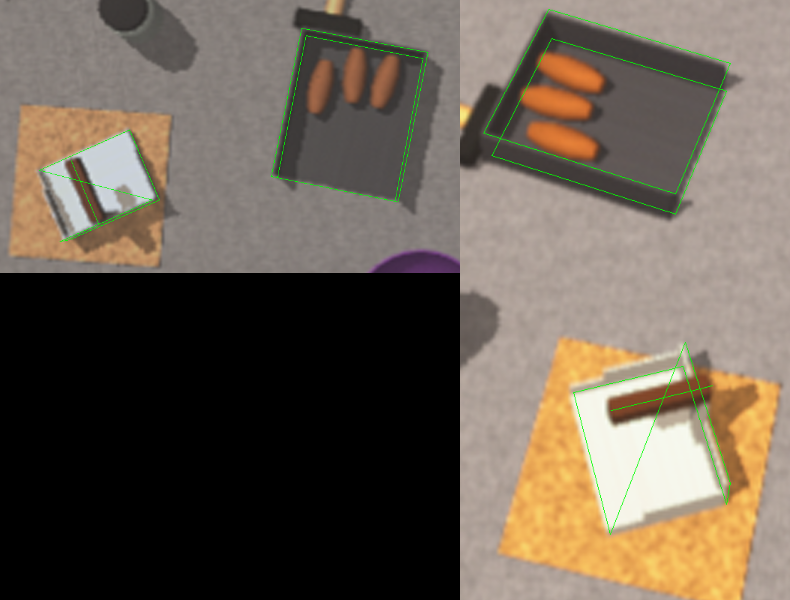

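Call:
send_rows(
  moves=[
    [[0, 6, 0], 0],
    [[0, 6, 0], 0],
    [[0, 6, 0], 0],
    [[0, 6, 0], 0],
    [[0, 6, 0], 0],
  ],
)

```text
time_s: 0.82
eef_pos: [186.4, 815.2, 224.6]
ee_rot: [3.117, 0.001, 2.918]
ft_force: [-0.2, 2.2, 0.7]
opening: 85.2
grip_force: 0.0
```

The overlay matches both views within a pixel or two. The arm has only a small tilt so far, so I'll push further out.

Call:
send_rows(
  moves=[
    [[0, 6, 0], 0],
    [[0, 6, 0], 0],
    [[0, 6, 0], 0],
    [[0, 6, 0], 0],
    [[0, 6, 0], 0],
  ],
)

```text
time_s: 1.45
eef_pos: [213.7, 936.2, 173.6]
ee_rot: [2.902, 0.007, 2.917]
ft_force: [-0.6, -0.0, 0.1]
opening: 85.4
grip_force: 0.0
```

Call:
send_rows(
  moves=[
    [[0, 6, 0], 0],
    [[0, 6, 0], 0],
    [[0, 6, 0], 0],
  ],
)

```text
time_s: 1.82
eef_pos: [227.8, 998.8, 179.1]
ee_rot: [2.762, 0.011, 2.916]
ft_force: [-1.1, 0.0, 0.2]
opening: 85.6
grip_force: 0.0
```

Call:
send_rows(
  moves=[
    [[0, -6, 0], 0],
    [[0, -6, 0], 0],
    [[0, -6, 0], 0],
    [[0, -6, 0], 0],
    [[0, -6, 0], 0],
  ],
)

```text
time_s: 2.45
eef_pos: [182.1, 789.6, 94.5]
ee_rot: [2.761, 0.011, 2.916]
ft_force: [1.1, 1.4, 0.2]
opening: 85.3
grip_force: 0.0
```

The tilt persists, which gives me a way to tip: over-reaching tilts the tool outward, and a turn about the tool's z then swings the lip to the low side. Next I'll see whether the inner limit tilts it back.

Call:
send_rows(
  moves=[
    [[0, 2, -5], 0],
    [[0, 2, -5], 0],
    [[0, -5.6, -2.2], 0],
    [[0, -5.6, -2.2], 0],
    [[0, -5.6, -2.2], 0],
  ],
)

```text
time_s: 3.08
eef_pos: [140.6, 614.3, 201.7]
ee_rot: [2.762, 0.011, 2.916]
ft_force: [-0.1, -0.8, 1.0]
opening: 85.5
grip_force: 0.0
```

Call:
send_rows(
  moves=[
    [[0, -5.6, -2.2], 0],
    [[0, -5.6, -2.2], 0],
    [[0, -5.6, -2.2], 0],
    [[0, -5.6, -2.2], 0],
    [[0, -5.6, -2.2], 0],
  ],
)

```text
time_s: 3.7
eef_pos: [72.8, 321.2, 199.8]
ee_rot: [2.761, 0.012, 2.917]
ft_force: [0.6, -0.5, 1.1]
opening: 85.4
grip_force: 0.0
```

```bash
python3 -c "
from workcell import env
o=env.get_obs();print(o['joint_pos'].round(3),o['eef_pos'].round(0),o['ee_rot'].round(3))"
```

```text
[ 0.988 -0.51  -0.829  0.89   0.12   1.233] [ 73. 321. 200.] [2.761 0.012 2.917]
```

Call:
send_rows(
  moves=[
    [[0, -4.7, -1.8], 0],
    [[0, -4.7, -1.8], 0],
  ],
)

```text
time_s: 3.95
eef_pos: [50.3, 225.4, 198.6]
ee_rot: [2.761, 0.013, 2.921]
ft_force: [2.8, -2.6, 1.5]
opening: 85.7
grip_force: 0.0
```

```bash
python3 -c "
from workcell import env
o=env.get_obs();print(o['joint_pos'].round(3),o['eef_pos'].round(0),o['ee_rot'].round(3))"
```

```text
[ 0.65  -0.785 -0.893  1.158  0.232  0.904] [ 50. 225. 199.] [2.761 0.013 2.921]
```

Call:
send_rows(
  moves=[
    [[0, -3.7, -1.5], 0],
  ],
)

```text
time_s: 4.08
eef_pos: [50.2, 203.0, 198.0]
ee_rot: [2.773, 0.012, 2.921]
ft_force: [0.9, -1.2, -0.0]
opening: 85.3
grip_force: 0.0
```

```bash
python3 -c "
from workcell import env
o=env.get_obs();print(o['joint_pos'].round(3),o['eef_pos'].round(0),o['ee_rot'].round(3))"
```

```text
[ 0.421 -0.832 -0.889  1.278  0.286  0.674] [ 50. 203. 198.] [2.773 0.012 2.921]
```

Inward tilt has begun at the inner limit. Raising at this radius should increase it with more clearance.

Call:
send_rows(
  moves=[
    [[0, 1.8, -4.6], 0],
    [[0, 1.8, -4.6], 0],
    [[0, 1.8, -4.6], 0],
  ],
)

```text
time_s: 4.45
eef_pos: [50.9, 204.8, 348.1]
ee_rot: [2.773, 0.01, 2.916]
ft_force: [0.9, 0.7, 0.2]
opening: 85.3
grip_force: 0.0
```

```bash
python3 -c "
from workcell import env
o=env.get_obs();print(o['joint_pos'].round(3),o['eef_pos'].round(0),o['ee_rot'].round(3))"
```

```text
[ 0.447 -0.75  -0.508  1.569  0.279  0.705] [ 51. 205. 348.] [2.773 0.01  2.916]
```

Call:
send_rows(
  moves=[
    [[0, 4.7, 1.8], 0],
    [[0, 4.7, 1.8], 0],
    [[0, -2.1, 5.3], 0],
    [[0, -2.1, 5.3], 0],
    [[0, -2.1, 5.3], 0],
  ],
)

```text
time_s: 5.08
eef_pos: [73.0, 280.0, 173.9]
ee_rot: [2.778, 0.01, 2.921]
ft_force: [1.2, 0.7, -1.1]
opening: 85.0
grip_force: 0.0
```

Call:
send_rows(
  moves=[
    [[0, -2.1, 5.3], 0],
    [[0, -1.8, 4.6], 0],
    [[0, -3.7, -1.5], 0],
    [[0, -3.7, -1.5], 0],
  ],
)

```text
time_s: 5.58
eef_pos: [66.3, 221.2, 126.7]
ee_rot: [2.827, -0.005, 2.928]
ft_force: [0.9, -1.7, -0.1]
opening: 85.5
grip_force: 0.0
```

```bash
python3 -c "
from workcell import env
o=env.get_obs();print(o['joint_pos'].round(3),o['eef_pos'].round(0),o['ee_rot'].round(3))"
```

```text
[ 0.603 -0.67  -1.026  0.985  0.217  0.843] [ 66. 221. 127.] [ 2.827 -0.005  2.928]
```

It works: the elbow is at its fold limit and the tilt is coming out. I'll keep pressing in and down.

Call:
send_rows(
  moves=[
    [[0, -2, 4], 0],
    [[0, -2, 4], 0],
    [[0, -2, 4], 0],
  ],
)

```text
time_s: 5.95
eef_pos: [87.8, 231.7, 101.3]
ee_rot: [2.891, -0.028, 2.93]
ft_force: [0.3, -0.0, 0.1]
opening: 85.5
grip_force: 0.0
```

```bash
python3 -c "
from workcell import env
o=env.get_obs();print(o['joint_pos'].round(3),o['eef_pos'].round(0),o['ee_rot'].round(3))"
```

```text
[ 0.628 -0.5   -1.027  0.874  0.187  0.859] [ 88. 232. 101.] [ 2.891 -0.028  2.93 ]
```

Call:
send_rows(
  moves=[
    [[0, -3.5, 0.5], 0],
    [[0, -3.5, 0.5], 0],
    [[0, -3.5, 0.5], 0],
  ],
)

```text
time_s: 6.32
eef_pos: [80.8, 152.5, 115.8]
ee_rot: [2.918, -0.041, 2.937]
ft_force: [0.8, -0.8, -0.2]
opening: 85.5
grip_force: 0.0
```

```bash
python3 -c "
from workcell import env
o=env.get_obs();print(o['joint_pos'].round(3),o['eef_pos'].round(0),o['ee_rot'].round(3))"
```

```text
[ 0.058 -0.67  -1.027  1.195  0.227  0.269] [ 81. 152. 116.] [ 2.918 -0.041  2.937]
```

Call:
send_rows(
  moves=[
    [[0, 4, 0.8], 0],
    [[0, 3, 3], 0],
    [[0, -1, 5], 0],
    [[0, -1, 4], 0],
  ],
)

```text
time_s: 6.82
eef_pos: [116.3, 240.0, 58.2]
ee_rot: [2.967, -0.064, 2.94]
ft_force: [0.1, -0.2, 0.8]
opening: 85.5
grip_force: 0.0
```

```bash
python3 -c "
from workcell import env
o=env.get_obs();print(o['joint_pos'].round(3),o['eef_pos'].round(0),o['ee_rot'].round(3))"
```

```text
[ 0.612 -0.275 -1.026  0.735  0.166  0.827] [116. 240.  58.] [ 2.967 -0.064  2.94 ]
```

```bash
cat > st.py <<'E'
from workcell import env
from h import *
import sys
o=env.get_obs(); Rm=R.from_euler("xyz",o["ee_rot"]).as_matrix()
tz=Rm[:,2]; tilt=np.degrees(np.arctan2(np.hypot(*tz[:2]),-tz[2]))
print("t",o["time_s"],"q",o["joint_pos"].round(3),"p",o["eef_pos"].round(1),"tilt",tilt.round(2),"az",np.degrees(np.arctan2(tz[1],tz[0])).round(1),"tool y az",np.degrees(np.arctan2(Rm[1,1],Rm[0,1])).round(2))
for a in sys.argv[1:]:   # world target x,y,z[,toolyaz]
    v=np.array([float(k) for k in a.split(",")]); d=Rm.T@(v[:3]-o["eef_pos"])/10
    print(a,"->cm",d.round(2),"norm",np.linalg.norm(d).round(1))
E
python3 st.py -100,250,110 -100,210,30
```

```text
t 6.825 q [ 0.612 -0.275 -1.026  0.735  0.166  0.827] p [116.3 240.   58.2] tilt 10.65 az 98.5 tool y az 77.79
-100,250,110 ->cm [21.68 -2.65 -4.32] norm 22.3
-100,210,30 ->cm [20.36 -7.88  2.82] norm 22.0
```

Call:
send_rows(
  moves=[
    [[5.4, -0.6, -1.1], 0],
    [[5.4, -0.6, -1.1], 0],
    [[5.4, -0.6, -1.1], 0],
    [[5.4, -0.6, -1.1], 0],
  ],
)

```text
time_s: 7.32
eef_pos: [-71.9, 254.3, 109.4]
ee_rot: [2.971, -0.065, 2.939]
ft_force: [0.6, 1.8, 0.7]
opening: 85.0
grip_force: 0.0
```

Call:
send_rows(
  moves=[
    [[0, -1.3, 4], 0],
    [[0, -1.3, 4], 0],
  ],
)

```text
time_s: 7.58
eef_pos: [-86.8, 265.4, 55.6]
ee_rot: [2.998, -0.053, 2.942]
ft_force: [0.4, -0.9, -0.3]
opening: 85.0
grip_force: 0.0
```

```bash
python3 st.py
```

```text
t 7.575 q [ 1.571 -0.264 -1.026  0.658  0.023  1.776] p [-86.8 265.4  55.6] tilt 8.74 az 98.7 tool y az 78.1
```

Call:
send_rows(
  moves=[
    [[0, -3, 1], 0],
    [[0, -3, 1], 0],
  ],
)

```text
time_s: 7.82
eef_pos: [-109.3, 230.4, 58.9]
ee_rot: [3.032, -0.036, 2.935]
ft_force: [0.0, -0.1, 0.3]
opening: 85.4
grip_force: 0.0
```

```bash
python3 st.py
```

```text
t 7.825 q [ 1.697 -0.293 -1.027  0.722 -0.002  1.906] p [-109.3  230.4   58.9] tilt 6.61 az 96.2 tool y az 77.95
```

Call:
send_rows(
  moves=[
    [[-0.5, -2.5, 2.5], 0],
    [[-0.5, -2.5, 2.5], 0],
    [[-0.5, -2, 2], 0],
  ],
)

```text
time_s: 8.2
eef_pos: [-137.4, 206.4, 39.3]
ee_rot: [3.078, 0.001, 2.933]
ft_force: [0.6, 0.4, -0.3]
opening: 85.2
grip_force: 0.0
```

```bash
python3 st.py
```

```text
t 8.2 q [ 1.87  -0.207 -1.027  0.696 -0.031  2.078] p [-137.4  206.4   39.3] tilt 3.62 az 77.3 tool y az 78.02
```

Call:
send_rows(
  moves=[
    [[-5, 0.6, -0.5], 0],
    [[-5, 0.6, -0.5], 0],
    [[0, -2.5, 2.5], 0],
    [[0, -2.5, 2], 0],
  ],
)

```text
time_s: 8.7
eef_pos: [-66.7, 191.9, 61.9]
ee_rot: [3.124, 0.022, 2.923]
ft_force: [-1.1, -0.5, -0.9]
opening: 85.4
grip_force: 0.0
```

```bash
python3 st.py
```

```text
t 8.7 q [ 1.54  -0.323 -1.026  0.854 -0.025  1.758] p [-66.7 191.9  61.9] tilt 1.6 az 26.9 tool y az 77.49
```

Tilt is down to 1.6°, which is good enough. On to the scoop.

Call:
send_rows(
  moves=[
    [[0, 0, -4], -9.4],
    [[0, 0, -4], -9.4],
    [[0, 0, -4], -9.4],
    [[0, 0, -4], -9.6],
  ],
)

```text
time_s: 9.2
eef_pos: [-71.9, 189.0, 222.9]
ee_rot: [3.141, 0.028, -2.687]
ft_force: [-0.3, 0.1, -0.3]
opening: 85.5
grip_force: 0.0
```

```bash
python3 st.py 250,288,210 500,288,160 500,288,76
```

```text
t 9.2 q [ 1.567 -0.457 -0.677  1.338 -0.025  1.112] p [-71.9 189.  222.9] tilt 1.59 az 27.1 tool y az 116.07
250,288,210 ->cm [-33.22  -5.25   2.21] norm 33.7
500,288,160 ->cm [-55.53 -16.24   7.83] norm 58.4
500,288,76 ->cm [-55.3  -16.25  16.22] norm 59.9
```

Call:
send_rows(
  moves=[
    [[-5.05, -1.48, 0.4], 0],
    [[-5.05, -1.48, 0.4], 0],
    [[-5.05, -1.48, 0.4], 0],
    [[-5.05, -1.48, 0.4], 0],
    [[-5.05, -1.48, 0.4], 0],
  ],
)

```text
time_s: 9.82
eef_pos: [174.8, 231.4, 209.3]
ee_rot: [3.141, 0.028, -2.694]
ft_force: [-0.3, 0.6, -0.4]
opening: 85.5
grip_force: 0.0
```

Call:
send_rows(
  moves=[
    [[-5.05, -1.48, 0.4], 0],
    [[-5.05, -1.48, 0.4], 0],
    [[-5.05, -1.48, 0.4], 0],
    [[-5.05, -1.48, 0.4], 0],
    [[-5.05, -1.48, 0.4], 0],
  ],
)

```text
time_s: 10.45
eef_pos: [434.5, 275.0, 195.8]
ee_rot: [3.141, 0.027, -2.692]
ft_force: [-0.4, -0.1, -0.5]
opening: 85.4
grip_force: 0.0
```

```bash
python3 st.py 500.5,288.3,140 500.5,288.3,76
python3 - <<'E'
from workcell import env
from h import *
t=env.grab_frame("top");s=env.grab_frame("side")
a=cv2.resize(t["frame"][160:270,160:260],None,fx=3.9,fy=3.9,interpolation=2)
b=cv2.resize(s["frame"][280:390,270:370],None,fx=3.9,fy=3.9,interpolation=2)
cv2.imwrite("pics/g1.png",np.hstack([a,b]))
E
```

```text
t 10.45 q [ 4.070e-01  1.870e-01 -2.080e-01  1.149e+00  1.000e-03 -4.200e-02] p [434.5 275.  195.8] tilt 1.55 az 26.1 tool y az 115.74
500.5,288.3,140 ->cm [-6.37 -1.67  5.75] norm 8.7
500.5,288.3,76 ->cm [-6.19 -1.67 12.15] norm 13.7
```

View pics/g1.png

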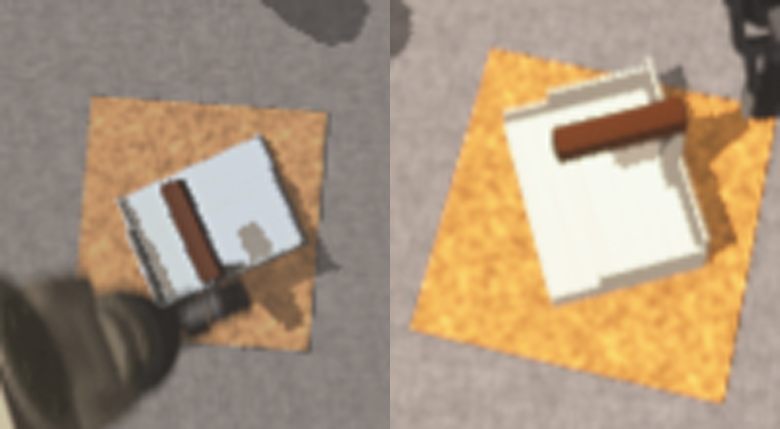

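The scoop's grip runs from about (204,207) to (214,231) in the top frame and (312,317) to (346,309) in the side frame, and it's clear of the fingers. I'll refine its position from these.

Run:
```python
from h import *
import pickle
t,s=pickle.load(open("f0.pkl","rb"))
for nm,f,p,z in(("top",t,[[204.4,206.7],[213.8,231.3]],105),("side",s,[[312.3,316.7],[345.9,308.7]],94)):
    w=ray(f,p,z)[:,:2]; d=w[0]-w[1]
    print(nm,w.round(1).tolist(),w.mean(0).round(1),np.degrees(np.arctan2(d[1],d[0])).round(1),np.linalg.norm(d).round(0))
```

```text
top [[539.1, 300.1], [464.9, 268.7]] [502.  284.4] 22.9 81.0
side [[539.5, 307.2], [463.0, 271.6]] [501.2 289.4] 25.0 84.0
```

Call:
send_rows(
  moves=[
    [[-3.15, -0.9, 2.5], 0.6],
    [[-3.05, -0.9, 2.5], 0.6],
    [[0, 0, 2.5], 0],
    [[0, 0, 2.5], 0],
    [[0, 0, 2.1], 0],
  ],
  gripper=6,
)

```text
time_s: 11.18
eef_pos: [498.3, 286.6, 75.7]
ee_rot: [3.141, 0.026, -2.713]
ft_force: [0.9, -0.5, -0.3]
opening: 59.9
grip_force: 0.0
```

Call:
send_rows(
  moves=[
    [[0, 0, 0], 0],
    [[0, 0, 0], 0],
    [[0, 0, 0], 0],
    [[0, 0, 0], 0],
  ],
  gripper=0.5,
  newtons=90,
)

```text
time_s: 11.68
eef_pos: [500.2, 287.2, 78.3]
ee_rot: [3.141, 0.03, -2.713]
ft_force: [-2.1, -0.1, 5.2]
opening: 16.8
grip_force: 88.9
```

```bash
python3 st.py
```

```text
t 11.675 q [ 0.381  0.383 -0.244  0.914  0.002 -0.048] p [500.2 287.2  78.3] tilt 1.69 az 25.8 tool y az 114.56
```

The scoop is gripped with an opening of 16.8 mm. I'll lift it, turn it to the tray's heading and carry it over.

Call:
send_rows(
  moves=[
    [[0, 0, -2], 0],
    [[0, 0, -4], 8.6],
    [[0, 0, -4], 8.6],
    [[0, 0, -2], 8.6],
    [[0, 0, 0], 8.7],
  ],
)

```text
time_s: 12.3
eef_pos: [497.6, 285.8, 199.2]
ee_rot: [3.124, 0.026, 2.963]
ft_force: [0.6, 0.7, -3.1]
opening: 16.5
grip_force: 88.0
```

```bash
python3 st.py 521,-15,195 521,-15,84
```

```text
t 12.3 q [ 0.38   0.295 -0.058  1.186  0.002  0.559] p [497.6 285.8 199.2] tilt 1.79 az 25.1 tool y az 79.78
521,-15,195 ->cm [ -7.64 -29.19   0.08] norm 30.2
521,-15,84 ->cm [ -7.35 -29.39  11.18] norm 32.3
```

Call:
send_rows(
  moves=[
    [[-1.5, -5.8, 0], 0],
    [[-1.5, -5.8, 0], 0],
    [[-1.5, -5.8, 0], 0],
    [[-1.5, -5.8, 0], 0],
    [[-1.6, -6, 0], 0],
  ],
)

```text
time_s: 12.92
eef_pos: [520.8, -17.1, 193.9]
ee_rot: [3.126, 0.022, 2.968]
ft_force: [1.3, -0.5, -2.5]
opening: 16.4
grip_force: 88.4
```

Call:
send_rows(
  moves=[
    [[0, 0, 3], 0],
    [[0, 0, 3], 0],
  ],
)

```text
time_s: 13.18
eef_pos: [522.7, -16.2, 133.4]
ee_rot: [3.126, 0.023, 2.965]
ft_force: [-0.6, 0.8, -2.6]
opening: 16.3
grip_force: 88.7
```

```bash
cat > pic.py <<'E'
from workcell import env
from h import *
import sys
# name, top box, side box
def two(name,bt,bs):
    t=env.grab_frame("top");s=env.grab_frame("side"); o=[]
    for f,b in((t,bt),(s,bs)):
        a=f["frame"][b[1]:b[3],b[0]:b[2]]; k=395/a.shape[1]; o.append(cv2.resize(a,(395,min(590,int(k*a.shape[0]))),interpolation=2))
    H=max(a.shape[0] for a in o); c=np.zeros((H,790,3),np.uint8)
    for i,a in enumerate(o): c[:a.shape[0],395*i:395*i+395]=a
    cv2.imwrite(f"pics/{name}.png",c); return t,s
E
python3 st.py 521,-15,79; python3 -c "
from pic import *
two('d1',(270,130,370,250),(230,160,370,300))"
```

```text
t 13.175 q [-0.194  0.245 -0.293  1.01   0.016 -0.017] p [522.7 -16.2 133.4] tilt 1.6 az 24.4 tool y az 79.9
521,-15,79 ->cm [ 0.31 -0.    5.43] norm 5.4
```

View pics/d1.png

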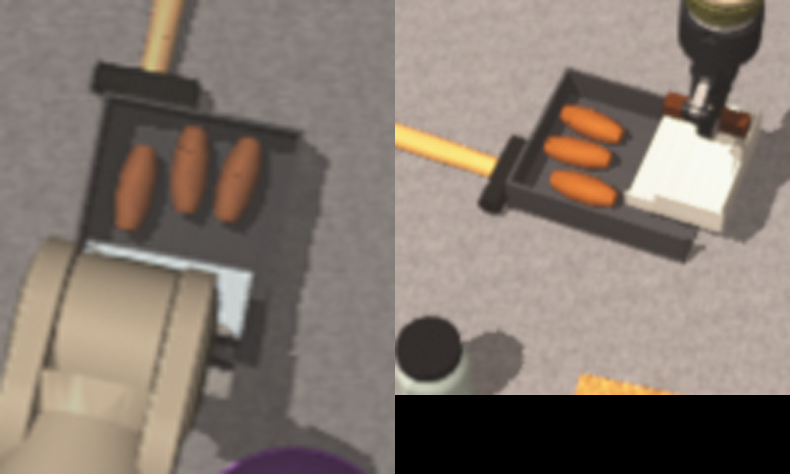

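Over the tray, the lip runs from about (292,191) to (334,198) in the top frame and (313,231) to (327,198) in the side frame, just short of the handles. I'll check its alignment in tray coordinates.

Run:
```python
from fit import *
c,q=np.cos(pt[2]),np.sin(pt[2])
for nm,f,p in(("top",t,[[292.3,190.8],[333.8,198.4]]),("side",s,[[313.3,230.9],[326.8,197.9]])):
  for z in(62,77):
    w=ray(f,p,z)[:,:2]-pt[:2]; print(nm,z,[(round(c*a+q*b),round(-q*a+c*b)) for a,b in w])
# tray corner checks: top view inner floor corners / walls
for f,n in((t,"t"),(s,"s")): print(n,proj(f,W(pt,0,[[95,78,4],[95,-78,4],[-95,82,45],[-95,-82,45],[99,82,45],[99,-82,45]])).round(1).tolist())
```

```text
[5.09554e+02 2.92627e+02 4.42000e-01] [[-2.1, 0.1], [-1.4, -0.7], [-1.3, -0.9], [-1.4, 0.9], [-0.2, -0.4], [0.8, -1.1], [0.2, 0.2], [0.0, -0.1], [0.3, -1.8], [-0.3, -2.6]]
[ 6.04572e+02 -3.44330e+01 -1.74000e-01] [[-1.8, -1.8], [0.7, -0.5], [-1.9, 0.6], [0.3, -1.7], [1.1, -1.8], [0.6, 0.5], [-0.8, -0.1]]
top 62 [(-21, 68), (-19, -64)]
top 77 [(-21, 67), (-19, -64)]
side 62 [(-30, 71), (-25, -52)]
side 77 [(-33, 81), (-29, -41)]
t [[297.8, 156.6], [344.8, 165.8], [283.8, 213.4], [334.7, 223.5], [295.9, 153.4], [346.6, 163.3]]
s [[272.6, 231.4], [292.8, 192.5], [333.9, 244.3], [352.1, 200.7], [269.9, 224.0], [291.7, 182.8]]
```

The lip is about 2–5 mm toward +y of the tray's midline, as intended, so it can go down.

Call:
send_rows(
  moves=[
    [[0.2, 0, 2.2], 0],
    [[0, 0, 2.0], 0],
    [[0, 0, 0.5], 0],
    [[0, 0, 0], 0],
  ],
)

```text
time_s: 13.78
eef_pos: [522.0, -13.6, 87.5]
ee_rot: [3.126, 0.023, 2.968]
ft_force: [-0.3, 0.1, -2.3]
opening: 16.6
grip_force: 88.7
```

Call:
send_rows(
  moves=[
    [[0, 0, 0.4], 0],
    [[0, 0, 0], 0],
  ],
)

```text
time_s: 14.02
eef_pos: [522.0, -13.7, 83.2]
ee_rot: [3.126, 0.023, 2.968]
ft_force: [0.3, 0.3, -2.4]
opening: 16.4
grip_force: 88.7
```

Call:
send_rows(
  moves=[
    [[0, 0, 0.3], 0],
    [[0, 0, 0], 0],
  ],
)

```text
time_s: 14.28
eef_pos: [521.7, -13.6, 79.7]
ee_rot: [3.126, 0.022, 2.968]
ft_force: [-0.8, 0.0, -1.4]
opening: 16.4
grip_force: 88.7
```

Call:
send_rows(
  moves=[
    [[0, 0, 0.2], 0],
    [[0, 0, 0], 0],
  ],
)

```text
time_s: 14.52
eef_pos: [521.9, -13.3, 79.0]
ee_rot: [3.125, 0.023, 2.968]
ft_force: [-3.6, 2.8, 6.2]
opening: 16.5
grip_force: 90.1
```

Contact with the tray floor. Now I'll push forward under the handles.

Call:
send_rows(
  moves=[
    [[-1.4, 0, 0.03], 0],
    [[-1.4, 0, 0.03], 0],
    [[-1.4, 0, 0.03], 0],
    [[-1.4, 0, 0.03], 0],
    [[-1.4, 0, 0.03], 0],
  ],
)

```text
time_s: 15.15
eef_pos: [590.5, -25.4, 79.1]
ee_rot: [3.126, 0.021, 2.968]
ft_force: [-4.9, 2.3, 9.8]
opening: 16.7
grip_force: 90.4
```

Call:
send_rows(
  moves=[
    [[-1.4, 0, 0.03], 0],
    [[-1.4, 0, 0.03], 0],
  ],
)

```text
time_s: 15.4
eef_pos: [617.7, -30.1, 79.1]
ee_rot: [3.126, 0.021, 2.968]
ft_force: [-5.0, 3.1, 8.7]
opening: 16.6
grip_force: 90.3
```

```bash
python3 st.py
cat > hand.py <<'E'
from fit import *
from workcell import env
c,q=np.cos(pt[2]),np.sin(pt[2])
for nm in("side","top"):
    f=env.grab_frame(nm)
    hsv=cv2.cvtColor(f["frame"],cv2.COLOR_BGR2HSV)
    m=((hsv[...,0]<14)&(hsv[...,1]>110)&(hsv[...,2]>(130 if nm=="side" else 75))).astype(np.uint8)
    k=np.zeros_like(m); cv2.fillPoly(k,[proj(f,W(pt,0,[[99,80,30],[99,-80,30],[-95,-80,4],[-95,80,4]])).astype(np.int32)],1)
    n,l,st,ce=cv2.connectedComponentsWithStats(m*k)
    for i in range(1,n):
        if st[i,4]>20:
            w=ray(f,ce[i],18)[0]; d=w[:2]-pt[:2]; print(nm,st[i,4],ce[i].round(0),"tray:",round(c*d[0]+q*d[1]),round(-q*d[0]+c*d[1]))
E
python3 hand.py|tail -n +3
```

```text
t 15.4 q [-0.186  0.461 -0.119  0.97   0.016 -0.013] p [617.7 -30.1  79.1] tilt 1.5 az 27.7 tool y az 80.07
side 62 [293. 201.] tray: 77 -36
side 369 [289. 217.] tray: 64 23
top 64 [333. 172.] tray: 68 -45
```

Call:
send_rows(
  moves=[
    [[-0.6, 0, 0.015], 0],
    [[-0.6, 0, 0.015], 0],
    [[-0.5, 0, 0.01], 0],
    [[0, 0, 0], 0],
  ],
)

```text
time_s: 16.0
eef_pos: [634.8, -33.1, 79.0]
ee_rot: [3.126, 0.022, 2.968]
ft_force: [-5.3, 2.3, 8.7]
opening: 16.2
grip_force: 90.1
```

```bash
python3 hand.py|tail -n +3
```

```text
side 370 [289. 217.] tray: 64 22
top 46 [334. 170.] tray: 74 -45
```

Call:
send_rows(
  moves=[
    [[-0.3, 0, 0.005], 0],
    [[-0.3, 0, 0.005], 0],
  ],
)

```text
time_s: 16.35
eef_pos: [639.7, -33.7, 79.1]
ee_rot: [3.125, 0.02, 2.968]
ft_force: [-9.5, 6.1, 14.6]
opening: 16.4
grip_force: 91.2
```

```bash
python3 st.py; python3 -c "
from pic import *
two('e1',(280,140,360,230),(245,170,355,260))"
```

```text
t 16.35 q [-0.186  0.5   -0.054  0.996  0.017 -0.012] p [639.7 -33.7  79.1] tilt 1.49 az 29.3 tool y az 80.07
```

View pics/e1.png

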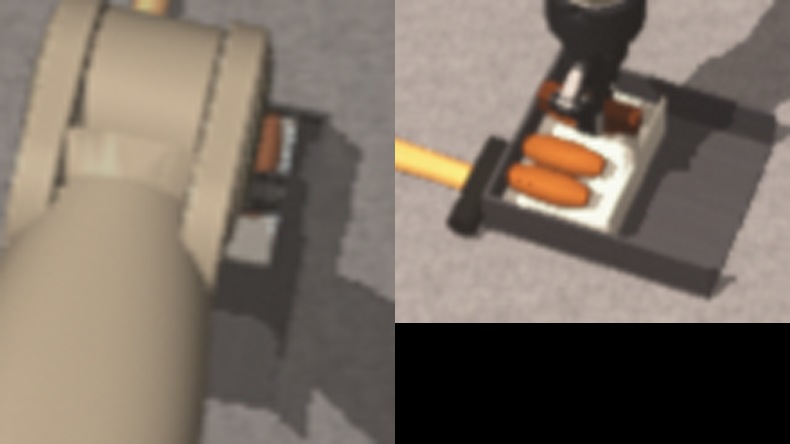

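All three handles are on the pan: two show in the side view near (555,155) and (550,185), and the third shows in the top view at (270,145) beside the right wall. I'll back off slightly and lift.

Call:
send_rows(
  moves=[
    [[0.3, 0, -0.2], 0],
    [[0, 0, -1], 0],
    [[0, 0, -1.5], 0],
    [[0, 0, -2], 0],
    [[0, 0, -2.5], 0],
  ],
)

```text
time_s: 17.08
eef_pos: [636.4, -34.9, 150.8]
ee_rot: [3.126, 0.022, 2.968]
ft_force: [0.5, 0.2, -2.4]
opening: 16.4
grip_force: 88.6
```

Call:
send_rows(
  moves=[
    [[0, 0, -2.5], 0],
    [[-0.5, 0, -2], 0],
    [[-1, 0, -1], 0],
    [[-1.5, 0, -1], 0],
    [[-2, 0, 0], 0],
  ],
)

```text
time_s: 17.7
eef_pos: [685.1, -44.5, 218.4]
ee_rot: [3.126, 0.025, 2.968]
ft_force: [0.3, -1.1, -2.9]
opening: 16.6
grip_force: 88.6
```

Call:
send_rows(
  moves=[
    [[-2.5, 0, 0], 0],
    [[-3, 0, 0], 0],
    [[-3, 0, 0], 0],
    [[-3, 0, 0], 0],
    [[-3, 0, 0], 0],
  ],
)

```text
time_s: 18.32
eef_pos: [827.7, -69.5, 220.4]
ee_rot: [3.126, 0.024, 2.968]
ft_force: [2.1, 0.0, -1.2]
opening: 16.0
grip_force: 88.6
```

Call:
send_rows(
  moves=[
    [[-3, 0, 0], 0],
    [[-3, 0, 0], 0],
    [[-3, 0, 0], 0],
    [[-3, 0, 0], 0],
    [[-3, 0, 0], 0],
  ],
)

```text
time_s: 18.95
eef_pos: [895.7, -87.6, 190.4]
ee_rot: [3.121, 0.126, 2.966]
ft_force: [0.4, -0.0, -2.8]
opening: 16.2
grip_force: 89.6
```

```bash
python3 st.py
```

```text
t 18.95 q [-0.194  1.056  1.265  1.654  0.023 -0.019] p [895.7 -87.6 190.4] tilt 7.32 az -0.7 tool y az 80.09
```

Call:
send_rows(
  moves=[
    [[-4, 0, 0], 0],
    [[-4, 0, 0], 0],
    [[-4, 0, 0], 0],
    [[-4, 0, 0], 0],
    [[-4, 0, 0], 0],
  ],
)

```text
time_s: 19.58
eef_pos: [971.7, -108.8, 172.5]
ee_rot: [3.115, 0.275, 2.962]
ft_force: [-0.6, -0.3, -3.6]
opening: 16.1
grip_force: 89.6
```

Call:
send_rows(
  moves=[
    [[-4, 0, 0], 0],
    [[-4, 0, 0], 0],
    [[-4, 0, 0], 0],
    [[-4, 0, 0], 0],
    [[-4, 0, 0], 0],
  ],
)

```text
time_s: 20.2
eef_pos: [1037.3, -127.5, 187.7]
ee_rot: [3.109, 0.43, 2.957]
ft_force: [-0.3, -1.6, -3.5]
opening: 16.6
grip_force: 89.6
```

```bash
python3 st.py
```

```text
t 20.2 q [-0.212  1.102  1.264  1.303  0.044 -0.025] p [1037.3 -127.5  187.7] tilt 24.7 az -6.0 tool y az 80.23
```

Call:
send_rows(
  moves=[
    [[-4, 0, 0], 0],
    [[-4, 0, 0], 0],
    [[-4, 0, 0], 0],
    [[-4, 0, 0], 0],
    [[-4, 0, 0], 0],
  ],
)

```text
time_s: 20.82
eef_pos: [1090.7, -143.8, 231.9]
ee_rot: [3.102, 0.585, 2.951]
ft_force: [-0.5, 0.0, -2.7]
opening: 16.7
grip_force: 89.6
```

Call:
send_rows(
  moves=[
    [[-4, 0, 0], 0],
    [[-4, 0, 0], 0],
    [[-4, 0, 0], 0],
    [[-4, 0, 0], 0],
    [[-4, 0, 0], 0],
  ],
)

```text
time_s: 21.45
eef_pos: [1129.4, -157.4, 299.6]
ee_rot: [3.095, 0.736, 2.943]
ft_force: [0.1, -0.1, -3.6]
opening: 16.5
grip_force: 89.6
```

```bash
python3 st.py 645,-330,330 645,-330,195
```

```text
t 21.45 q [-0.226  1.057  1.264  1.043  0.065 -0.02 ] p [1129.4 -157.4  299.6] tilt 42.22 az -7.4 tool y az 80.4
645,-330,330 ->cm [ 30.63 -24.98 -33.04] norm 51.5
645,-330,195 ->cm [ 39.69 -25.45 -23.04] norm 52.5
```

Tilt is 42° with the lip up. I'll carry the load to the bowl.

Call:
send_rows(
  moves=[
    [[0.8, -0.6, -0.8], 0],
    [[1.8, -1.4, -1.9], 0],
    [[3, -2.4, -3.2], 0],
    [[3.4, -2.9, -3.8], 0],
    [[3.4, -2.9, -3.8], 0],
  ],
)

```text
time_s: 22.08
eef_pos: [930.2, -228.3, 313.5]
ee_rot: [3.096, 0.736, 2.943]
ft_force: [0.0, 0.2, -1.4]
opening: 16.6
grip_force: 89.6
```

Call:
send_rows(
  moves=[
    [[3.4, -2.9, -3.8], 0],
    [[3.4, -2.9, -3.8], 0],
    [[3.4, -2.9, -3.8], 0],
    [[3.4, -2.9, -3.8], 0],
    [[2, -1.6, -2.2], 0],
  ],
)

```text
time_s: 22.7
eef_pos: [678.4, -321.3, 334.2]
ee_rot: [3.098, 0.736, 2.942]
ft_force: [0.6, -0.3, -3.4]
opening: 16.5
grip_force: 89.6
```

```bash
python3 st.py 645,-330,330 645,-330,198;python3 - <<'E'
from workcell import env
from h import *
f=env.grab_frame("top")
hsv=cv2.cvtColor(f["frame"],cv2.COLOR_BGR2HSV)
m=((hsv[...,0]<16)&(hsv[...,1]>110)&(hsv[...,2]>60)).astype(np.uint8)
n,l,st,ce=cv2.connectedComponentsWithStats(m)
print([(st[i,4],ce[i].round(0).tolist()) for i in range(1,n) if st[i,4]>25])
# bowl centre: edges of rim both views, predicted ellipse from estimate
E
```

```text
t 22.7 q [-0.695  0.126 -0.204  0.586  0.366 -0.387] p [ 678.4 -321.3  334.2] tilt 42.25 az -7.7 tool y az 80.28
645,-330,330 ->cm [ 2.58 -1.43 -1.84] norm 3.5
645,-330,198 ->cm [11.44 -1.86  7.93] norm 14.0
[(np.int32(67), [316.0, 125.0]), (np.int32(1876), [513.0, 166.0]), (np.int32(438), [420.0, 142.0]), (np.int32(191), [441.0, 146.0]), (np.int32(3313), [211.0, 217.0]), (np.int32(35), [638.0, 201.0]), (np.int32(316), [39.0, 242.0]), (np.int32(562), [637.0, 342.0]), (np.int32(453), [102.0, 351.0])]
```

Call:
send_rows(
  moves=[
    [[1.5, -0.2, 1], 0],
    [[3, -0.5, 2.1], 0],
    [[3, -0.5, 2.1], 0],
    [[2.5, -0.4, 1.7], 0],
    [[1.4, -0.3, 1], 0],
  ],
)

```text
time_s: 23.38
eef_pos: [646.2, -328.6, 195.2]
ee_rot: [3.095, 0.733, 2.942]
ft_force: [0.4, 0.1, -2.9]
opening: 16.5
grip_force: 89.7
```

Call:
send_rows(
  moves=[
    [[0, 0, 0], 8],
    [[0, 0, 0], 10],
    [[0, 0, 0], 10],
    [[0, 0, 0], 10],
    [[0, 0, 0], 10],
  ],
)

```text
time_s: 24.0
eef_pos: [647.6, -329.4, 198.1]
ee_rot: [2.526, 0.436, 1.977]
ft_force: [0.8, 0.5, -2.1]
opening: 16.2
grip_force: 89.7
```

Call:
send_rows(
  moves=[
    [[0, 0, 0], 10],
    [[0, 0, 0], 10],
    [[0, 0, 0], 10],
    [[0, 0, 0], 10],
  ],
)

```text
time_s: 24.5
eef_pos: [647.6, -329.3, 198.0]
ee_rot: [2.405, -0.013, 1.425]
ft_force: [0.4, -0.4, -3.8]
opening: 16.3
grip_force: 89.7
```

```bash
python3 st.py
python3 - <<'E'
from workcell import env
from h import *
o=env.get_obs(); Rm=R.from_euler("xyz",o["ee_rot"]).as_matrix()
for n,v in(("lip",[-61,0,75]),("lip+",[-61,65,75]),("lip-",[-61,-65,75]),("rear+",[39,65,75]),("rear-",[39,-65,75])): print(n,(o["eef_pos"]+Rm@v).round(0))
E
```

```text
t 24.5 q [-0.743  0.184 -0.484  0.264  0.396  1.111] p [ 647.6 -329.3  198. ] tilt 42.23 az -7.5 tool y az -9.05
lip [ 689. -396.  142.]
lip+ [ 736. -404.  185.]
lip- [ 641. -389.   98.]
rear+ [ 751. -305.  187.]
rear- [ 656. -290.   99.]
```

Call:
send_rows(
  moves=[
    [[0, 0, 0], 10],
    [[0, 0, 0], 10],
    [[0, 0, 0], 10],
    [[0, 0, 0], 10],
    [[0, 0, 0], 10],
  ],
)

```text
time_s: 25.12
eef_pos: [647.7, -329.3, 198.0]
ee_rot: [2.624, -0.551, 0.696]
ft_force: [-0.1, -0.2, -3.2]
opening: 16.5
grip_force: 89.7
```

```bash
python3 - <<'E'
from workcell import env
from h import *
o=env.get_obs(); Rm=R.from_euler("xyz",o["ee_rot"]).as_matrix()
for n,v in(("lip",[-61,0,75]),("lip+",[-61,65,75]),("lip-",[-61,-65,75]),("rear-",[39,-65,75])): print(n,(o["eef_pos"]+Rm@v).round(0))
E
cat > bl.py <<'E'
from workcell import env
from h import *
for nm,b in(("top",(370,130,470,240)),("side",(280,90,375,180))):
    f=env.grab_frame(nm); hsv=cv2.cvtColor(f["frame"],cv2.COLOR_BGR2HSV)
    m=((hsv[...,0]<16)&(hsv[...,1]>110)&(hsv[...,2]>60)).astype(np.uint8)
    k=np.zeros_like(m);k[b[1]:b[3],b[0]:b[2]]=1
    n,l,st,ce=cv2.connectedComponentsWithStats(m*k)
    print(nm,[(int(st[i,4]),ce[i].round(0).tolist(),ray(f,ce[i],25)[0,:2].round(0).tolist()) for i in range(1,n) if st[i,4]>12])
E
python3 bl.py
```

```text
lip [ 658. -369.  111.]
lip+ [ 681. -423.  138.]
lip- [ 634. -315.   83.]
rear- [ 700. -260.  135.]
top [(100, [425.0, 164.0], [693.0, -383.0]), (121, [406.0, 169.0], [675.0, -322.0])]
side [(43, [315.0, 91.0], [702.0, -588.0]), (70, [316.0, 100.0], [690.0, -543.0]), (292, [312.0, 117.0], [685.0, -454.0])]
```

The handles are still on the pan, piled toward the low side wall. I'll shift the scoop toward -y so they centre on the bowl, then finish the turn.

```bash
python3 st.py 645,-366,200
```

```text
t 25.225 q [-0.743  0.184 -0.484  0.264  0.397  1.978] p [ 647.6 -329.3  197.9] tilt 42.23 az -7.5 tool y az -66.42
645,-366,200 ->cm [-2.09  3.04 -0.01] norm 3.7
```

Call:
send_rows(
  moves=[
    [[-0.7, 1, 0], 0],
    [[-0.7, 1, 0], 0],
    [[-0.7, 1, 0], 0],
    [[0, 0, 0], 10],
    [[0, 0, 0], 10],
  ],
)

```text
time_s: 25.85
eef_pos: [644.2, -366.8, 198.4]
ee_rot: [2.858, -0.688, 0.299]
ft_force: [-0.0, 0.0, -2.8]
opening: 16.1
grip_force: 89.7
```

```bash
python3 bl.py
```

```text
top [(17, [430.0, 168.0], [682.0, -402.0]), (89, [416.0, 178.0], [647.0, -355.0])]
side [(46, [292.0, 93.0], [782.0, -564.0]), (40, [319.0, 91.0], [688.0, -591.0]), (22, [347.0, 93.0], [585.0, -599.0]), (293, [324.0, 133.0], [630.0, -383.0])]
```

Call:
send_rows(
  moves=[
    [[0, 0, 0], 10],
    [[0, 0, 0], 8],
    [[0, 0, 0], 0],
  ],
)

```text
time_s: 26.32
eef_pos: [644.4, -365.9, 198.5]
ee_rot: [3.121, -0.735, -0.099]
ft_force: [-0.6, 0.1, -1.4]
opening: 16.5
grip_force: 89.8
```

```bash
python3 bl.py; python3 st.py
```

```text
top [(19, [434.0, 168.0], [682.0, -412.0]), (38, [415.0, 179.0], [645.0, -353.0]), (38, [407.0, 191.0], [605.0, -327.0])]
side [(61, [293.0, 93.0], [778.0, -565.0]), (25, [319.0, 91.0], [688.0, -593.0]), (57, [345.0, 93.0], [593.0, -598.0]), (32, [331.0, 102.0], [635.0, -541.0]), (309, [325.0, 138.0], [623.0, -360.0])]
t 26.425 q [-0.796  0.22  -0.431  0.302  0.428  2.591] p [ 644.3 -365.7  198.4] tilt 42.13 az -7.4 tool y az -96.46
```

```bash
python3 -c "
from pic import *
two('p1',(380,140,460,220),(285,80,375,170))"; python3 st.py
```

```text
t 26.525 q [-0.796  0.219 -0.431  0.302  0.428  2.593] p [ 644.3 -365.5  198.4] tilt 42.12 az -7.4 tool y az -96.52
```

View pics/p1.png

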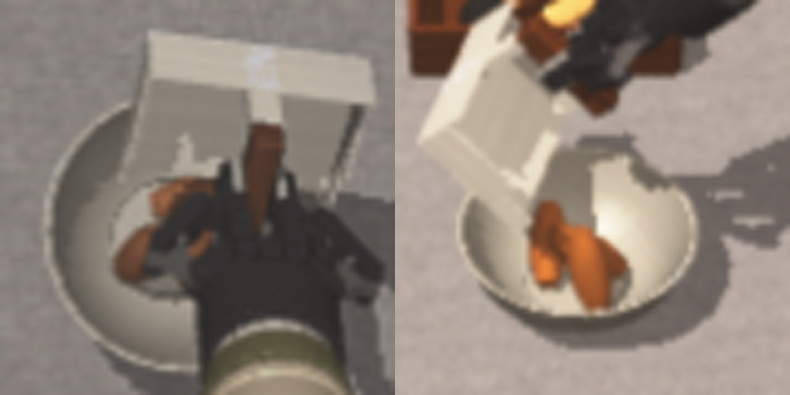

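All three handles lie in the bowl in the side view, around (545–620, 240–290), and the pan is empty. I'll lift away.

```bash
python3 st.py 644,-366,330
```

```text
t 26.525 q [-0.796  0.219 -0.431  0.302  0.428  2.593] p [ 644.3 -365.5  198.4] tilt 42.12 az -7.4 tool y az -96.52
644,-366,330 ->cm [ 8.81  0.23 -9.78] norm 13.2
```

Call:
send_rows(
  moves=[
    [[1.2, 0, -1.3], 0],
    [[2.5, 0.1, -2.8], 0],
    [[2.5, 0.1, -2.8], 0],
    [[2.6, 0, -2.9], 0],
  ],
)

```text
time_s: 27.02
eef_pos: [643.6, -365.6, 331.0]
ee_rot: [3.123, -0.735, -0.102]
ft_force: [0.7, -0.8, -2.7]
opening: 16.7
grip_force: 89.6
```

Call:
send_rows(
  moves=[
    [[0, 0, 0], -10],
    [[0, 0, 0], -10],
    [[0, 0, 0], -10],
    [[0, 0, 0], -10],
    [[0, 0, 0], -10],
  ],
)

```text
time_s: 27.65
eef_pos: [643.8, -365.6, 330.0]
ee_rot: [2.526, -0.431, 0.909]
ft_force: [-0.2, -0.0, -1.8]
opening: 16.4
grip_force: 89.7
```

Call:
send_rows(
  moves=[
    [[0, 0, 0], -10],
    [[0, 0, 0], -10],
    [[0, 0, 0], -10],
    [[0, 0, 0], -10],
    [[0, 0, 0], -10],
  ],
)

```text
time_s: 28.28
eef_pos: [643.8, -365.7, 330.0]
ee_rot: [2.417, 0.134, 1.591]
ft_force: [-0.6, -0.6, -1.5]
opening: 16.8
grip_force: 89.7
```

Call:
send_rows(
  moves=[
    [[0, 0, 0], -10],
    [[0, 0, 0], -10],
    [[0, 0, 0], -10],
    [[0, 0, 0], -10],
    [[0, 0, 0], -10],
  ],
)

```text
time_s: 28.9
eef_pos: [643.8, -365.7, 330.0]
ee_rot: [2.734, 0.63, 2.38]
ft_force: [-0.3, 0.6, -2.3]
opening: 16.5
grip_force: 89.7
```

Call:
send_rows(
  moves=[
    [[0, 0, 0], -10],
    [[0, 0, 0], -10],
    [[0, 0, 0], -9],
    [[0, 0, 0], 0],
  ],
)

```text
time_s: 29.4
eef_pos: [643.8, -365.6, 330.0]
ee_rot: [-3.141, 0.735, 3.013]
ft_force: [0.5, -0.8, -1.7]
opening: 16.4
grip_force: 89.7
```

```bash
python3 bl.py; python3 st.py 438,314,300 438,314,120
```

```text
top [(27, [446.0, 161.0], [703.0, -452.0]), (23, [443.0, 174.0], [662.0, -444.0]), (219, [415.0, 186.0], [622.0, -352.0])]
side [(361, [320.0, 93.0], [681.0, -582.0]), (312, [325.0, 138.0], [624.0, -360.0])]
t 29.5 q [-0.797  0.129 -0.201  0.623  0.428 -0.528] p [ 643.8 -365.7  330. ] tilt 42.11 az -7.4 tool y az 82.55
438,314,300 ->cm [ 23.72  64.72 -17.33] norm 71.1
438,314,120 ->cm [35.79 64.71 -3.98] norm 74.1
```

Call:
send_rows(
  moves=[
    [[1.82, 4.98, -1.33], 0],
    [[1.82, 4.98, -1.33], 0],
    [[1.82, 4.98, -1.33], 0],
    [[1.82, 4.98, -1.33], 0],
    [[1.82, 4.98, -1.33], 0],
  ],
)

```text
time_s: 30.12
eef_pos: [563.8, -102.9, 318.4]
ee_rot: [3.14, 0.736, 3.011]
ft_force: [0.9, 1.3, -2.1]
opening: 16.4
grip_force: 89.8
```

Call:
send_rows(
  moves=[
    [[1.82, 4.98, -1.33], 0],
    [[1.82, 4.98, -1.33], 0],
    [[1.82, 4.98, -1.33], 0],
    [[1.82, 4.98, -1.33], 0],
    [[1.82, 4.98, -1.33], 0],
  ],
)

```text
time_s: 30.75
eef_pos: [484.4, 158.7, 307.1]
ee_rot: [3.139, 0.737, 3.01]
ft_force: [1.5, 0.4, -1.9]
opening: 16.7
grip_force: 89.8
```

Call:
send_rows(
  moves=[
    [[1.82, 4.98, -1.33], 0],
    [[1.82, 4.98, -1.33], 0],
    [[1.82, 4.98, -1.33], 0],
    [[0, 0, 0], 0],
  ],
)

```text
time_s: 31.25
eef_pos: [436.5, 318.2, 298.9]
ee_rot: [3.14, 0.734, 3.018]
ft_force: [-0.1, -0.4, -2.1]
opening: 16.5
grip_force: 90.0
```

```bash
python3 bl.py; python3 st.py 438,314,100; cp bl.py bl2.py; python3 -c "
from pic import *
two('q1',(380,140,460,220),(285,80,375,170))"; ls workcell* 2>/dev/null
python3 - <<'E'
import cv2,numpy as np
im=cv2.imread("pics/q1.png"); h=cv2.cvtColor(im,cv2.COLOR_BGR2HSV)
m=((h[...,0]<16)&(h[...,1]>110)&(h[...,2]>60)).astype(np.uint8)
n,l,s,c=cv2.connectedComponentsWithStats(m); print(s[1:][s[1:,4]>100].tolist())
E
```

```text
top [(309, [417.0, 185.0], [626.0, -361.0])]
side [(412, [318.0, 93.0], [688.0, -582.0]), (311, [325.0, 138.0], [624.0, -360.0])]
t 31.35 q [ 0.766 -0.12  -0.509  0.667 -0.549  0.745] p [437.4 314.5 298.9] tilt 42.07 az -7.3 tool y az 82.72
438,314,100 ->cm [13.28 -0.04 14.82] norm 19.9
[[410, 0, 274, 73, 17114], [120, 174, 139, 115, 7486], [529, 201, 98, 110, 6078]]
```

Now I'll lower the scoop so its rear edge meets the pad.

Call:
send_rows(
  moves=[
    [[3.5, 0, 3.9], 0],
    [[3.5, 0, 3.9], 0],
    [[3.5, 0, 3.9], 0],
    [[2.5, 0, 2.8], 0],
    [[0, 0, 0], 0],
  ],
  newtons=60,
)

```text
time_s: 32.08
eef_pos: [437.2, 309.9, 101.4]
ee_rot: [-3.134, 0.731, 3.015]
ft_force: [-1.6, 1.3, -2.7]
opening: 16.6
grip_force: 89.9
```

Call:
send_rows(
  moves=[
    [[0.33, 0, 0.37], 0],
    [[0.2, 0, 0.22], 0],
    [[0, 0, 0], 0],
  ],
)

```text
time_s: 32.45
eef_pos: [439.3, 314.0, 98.0]
ee_rot: [3.14, 0.737, 3.012]
ft_force: [0.2, 0.1, -2.9]
opening: 16.3
grip_force: 90.0
```

Call:
send_rows(
  moves=[
    [[0.3, 0, 0.35], 0],
    [[0.2, 0, 0.22], 0],
    [[0, 0, 0], 0],
  ],
  gripper=0.5,
  newtons=40,
)

```text
time_s: 32.83
eef_pos: [438.4, 313.3, 88.5]
ee_rot: [-3.14, 0.734, 3.014]
ft_force: [0.4, 1.2, -1.9]
opening: 16.4
grip_force: 90.0
```

```bash
python3 st.py
```

```text
t 32.825 q [ 0.763  0.133 -0.863  0.06  -0.549  0.743] p [438.4 313.3  88.5] tilt 42.08 az -7.4 tool y az 82.64
```

Call:
send_rows(
  moves=[
    [[0.14, 0, 0.15], 0],
    [[0, 0, 0], 0],
  ],
)

```text
time_s: 33.08
eef_pos: [438.6, 313.5, 86.8]
ee_rot: [-3.141, 0.735, 3.014]
ft_force: [0.6, -0.5, -2.0]
opening: 16.6
grip_force: 90.0
```

Call:
send_rows(
  moves=[
    [[0.14, 0, 0.15], 0],
    [[0, 0, 0], 0],
  ],
)

```text
time_s: 33.33
eef_pos: [438.6, 313.4, 84.7]
ee_rot: [-3.141, 0.735, 3.014]
ft_force: [-0.2, -0.9, -1.3]
opening: 16.4
grip_force: 90.0
```

Call:
send_rows(
  moves=[
    [[0.14, 0, 0.15], 0],
    [[0, 0, 0], 0],
  ],
)

```text
time_s: 33.58
eef_pos: [439.4, 313.8, 83.8]
ee_rot: [3.141, 0.737, 3.012]
ft_force: [0.1, -1.3, 1.7]
opening: 16.6
grip_force: 90.2
```

Contact at about 84 mm. I'll ease the grip next.

Call:
send_rows(
  moves=[
    [[0, 0, 0], 0],
    [[0, 0, 0], 0],
  ],
  gripper=1.6,
  newtons=20,
)

```text
time_s: 33.83
eef_pos: [439.3, 313.8, 83.7]
ee_rot: [3.141, 0.737, 3.012]
ft_force: [-0.1, -1.3, 3.0]
opening: 16.8
grip_force: 90.3
```

```bash
python3 st.py
```

```text
t 33.825 q [ 0.763  0.144 -0.869  0.039 -0.55   0.743] p [439.3 313.8  83.7] tilt 42.21 az -7.4 tool y az 82.59
```

Call:
send_rows(
  moves=[
    [[0, 0, 0], 0],
    [[0, 0, 0], 0],
  ],
  gripper=1.72,
  newtons=20,
)

```text
time_s: 34.08
eef_pos: [439.1, 313.8, 83.5]
ee_rot: [3.141, 0.736, 3.012]
ft_force: [0.8, -0.6, 4.2]
opening: 17.4
grip_force: 38.8
```

```bash
python3 st.py
```

```text
t 34.075 q [ 0.763  0.144 -0.87   0.04  -0.55   0.743] p [439.1 313.8  83.5] tilt 42.18 az -7.4 tool y az 82.61
```

The grip force follows the opening, so I'll loosen it to a light hold and roll the scoop about its rear edge along an arc.

Call:
send_rows(
  moves=[
    [[0, 0, 0], 0],
    [[-0.54, 0, 0.29], 0],
    [[-0.54, 0, 0.29], 0],
    [[0, 0, 0], 0],
  ],
  gripper=1.77,
  newtons=20,
)

```text
time_s: 34.58
eef_pos: [450.5, 312.3, 85.8]
ee_rot: [3.141, 0.735, 3.013]
ft_force: [1.5, 0.3, 2.3]
opening: 18.1
grip_force: 15.0
```

```bash
cat > tiltm.py <<'E'
from workcell import env
from h import *
# grip bar ends (dark brown) in side view near pad
f=env.grab_frame("side"); hsv=cv2.cvtColor(f["frame"],cv2.COLOR_BGR2HSV)
m=((hsv[...,0]<14)&(hsv[...,1]>110)&(hsv[...,2]>35)&(hsv[...,2]<130)).astype(np.uint8)
k=np.zeros_like(m);k[270:390,280:400]=1
n,l,st,ce=cv2.connectedComponentsWithStats(m*k)
for i in range(1,n):
    if st[i,4]>25:
        y,x=np.nonzero(l==i); v=np.c_[x,y]-ce[i]; w,V=np.linalg.eigh(v.T@v); e=V[:,1]; q=v@e
        print(st[i],"ends",(ce[i]+e*q.min()).round(1),(ce[i]+e*q.max()).round(1))
E
python3 tiltm.py; python3 st.py
```

```text
[337 314  24  13 170] ends [359.6 326.1] [336.9 317.2]
t 34.625 q [ 0.741  0.148 -0.858  0.037 -0.538  0.721] p [450.5 312.3  85.8] tilt 42.1 az -7.3 tool y az 82.65
```

Call:
send_rows(
  moves=[
    [[-0.52, 0, 0.34], 0],
    [[-0.52, 0, 0.34], 0],
    [[-0.48, 0, 0.4], 0],
    [[-0.48, 0, 0.4], 0],
    [[0, 0, 0], 0],
  ],
)

```text
time_s: 35.25
eef_pos: [475.4, 308.3, 87.9]
ee_rot: [-3.14, 0.735, 3.013]
ft_force: [0.2, 0.9, -0.4]
opening: 17.9
grip_force: 15.6
```

```bash
python3 tiltm.py; python3 st.py
```

```text
[325 312  26  12 165] ends [349.9 321.5] [325.4 315.4]
t 35.3 q [ 0.696  0.163 -0.835  0.023 -0.516  0.677] p [475.2 308.3  87.9] tilt 42.1 az -7.5 tool y az 82.57
```

Run:
```python
from h import *
import pickle
t,s=pickle.load(open("f0.pkl","rb"))
d=np.array([.992,-.129,0]);u=np.array([0,0,1])
for a in(42,30,20,10,0):
    f=np.cos(np.radians(a))*d+np.sin(np.radians(a))*u; c=np.array([470,309,105])
    p=proj(s,[c-35*f,c+35*f]); v=p[1]-p[0]; print(a,v.round(1),np.degrees(np.arctan2(-v[1],-v[0])).round(1))
```

```text
42 [-20.2 -14.8] 36.3
30 [-23.9 -13.8] 29.9
20 [-26.2 -12.4] 25.4
10 [-27.7 -10.7] 21.1
0 [-28.3  -8.6] 16.9
```

The bar's slope shows the scoop hanging about level now. I'll move it forward to the pad's middle and lower it.

Call:
send_rows(
  moves=[
    [[-0.9, 0, 0.82], 0],
    [[-0.9, 0, 0.82], 0],
    [[-0.9, 0, 0.82], 0],
    [[0, 0, 0], 0],
  ],
)

```text
time_s: 35.8
eef_pos: [512.3, 303.6, 87.9]
ee_rot: [-3.141, 0.735, 3.012]
ft_force: [-0.0, -0.3, -2.8]
opening: 17.4
grip_force: 15.6
```

```bash
python3 tiltm.py; python3 st.py; python3 -c "
from pic import *
two('r1',(170,170,260,260),(270,280,380,390))"
```

```text
[311 308  25  11 148] ends [334.9 316.7] [310.8 312. ]
t 35.85 q [ 0.636  0.196 -0.8   -0.002 -0.484  0.619] p [511.5 303.5  87.6] tilt 42.08 az -7.5 tool y az 82.57
```

View pics/r1.png

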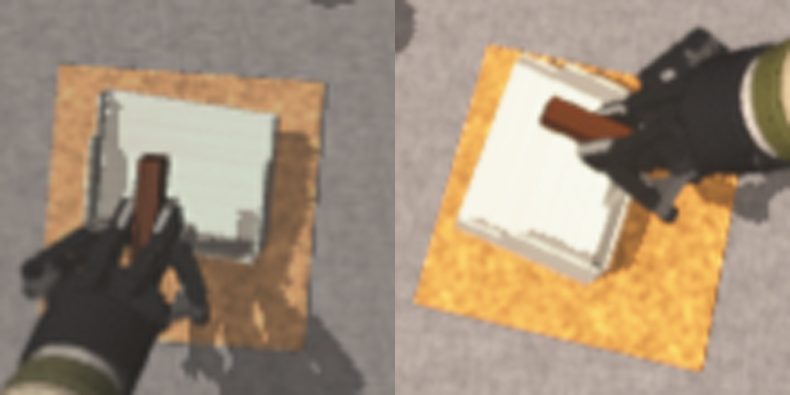

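The scoop is nearly level and still held, with its lip from about (194,190) to (233,196) in the top frame. It looks a bit forward of the pad's middle, so I'll compute the offset.

Run:
```python
from fit import *
d=np.array([.992,-.129])
w=ray(t,[[193.9,190.5],[232.6,196.2]],26)[:,:2]; print("top",w.round(0).tolist(),(w.mean(0)-50*d).round(1))
for z in(10,26):
    w=ray(s,[[288.7,342.7],[304.8,297.3]],z)[:,:2]; print("side",z,w.round(0).tolist(),(w.mean(0)-50*d).round(1))
sp=ray(s,[[(485-395)/3.59+270,45/3.59+280],[(415-395)/3.59+270,303/3.59+280],[(702-395)/3.59+270,369/3.59+280]],4)[:,:2]
print("pad side corners",sp.round(0).tolist(),((sp[0]+sp[2])/2).round(1))
tp=ray(t,[[57/4.39+170,65/4.39+170],[325/4.39+170,82/4.39+170],[302/4.39+170,349/4.39+170]],4)[:,:2]
print("pad top",((tp[0]+tp[2])/2).round(1))
```

```text
[5.09554e+02 2.92627e+02 4.42000e-01] [[-2.1, 0.1], [-1.4, -0.7], [-1.3, -0.9], [-1.4, 0.9], [-0.2, -0.4], [0.8, -1.1], [0.2, 0.2], [0.0, -0.1], [0.3, -1.8], [-0.3, -2.6]]
[ 6.04572e+02 -3.44330e+01 -1.74000e-01] [[-1.8, -1.8], [0.7, -0.5], [-1.9, 0.6], [0.3, -1.7], [1.1, -1.8], [0.6, 0.5], [-0.8, -0.1]]
top [[592.0, 358.0], [577.0, 231.0]] [535.  300.7]
side 10 [[592.0, 348.0], [577.0, 219.0]] [534.5 290. ]
side 26 [[590.0, 355.0], [575.0, 227.0]] [532.6 297.1]
pad side corners [[606.0, 207.0], [612.0, 405.0], [414.0, 413.0]] [509.8 310. ]
pad top [508.4 305.6]
```

Call:
send_rows(
  moves=[
    [[0.95, 0.14, -0.86], 0],
    [[0.95, 0.13, -0.86], 0],
    [[0.2, 0, 0.22], 0],
    [[0, 0, 0], 0],
  ],
)

```text
time_s: 36.45
eef_pos: [486.6, 310.3, 87.1]
ee_rot: [-3.141, 0.739, 3.013]
ft_force: [-1.4, -4.1, 6.6]
opening: 17.8
grip_force: 16.9
```

Call:
send_rows(
  moves=[
    [[0.2, 0, 0.22], 0],
    [[0, 0, 0], 0],
  ],
)

```text
time_s: 36.7
eef_pos: [488.7, 310.1, 86.4]
ee_rot: [3.14, 0.744, 3.009]
ft_force: [0.3, -7.0, 12.2]
opening: 18.0
grip_force: 17.7
```

Call:
send_rows(
  moves=[
    [[0.14, 0, 0.15], 0],
    [[0, 0, 0], 0],
  ],
)

```text
time_s: 36.95
eef_pos: [489.9, 310.0, 85.8]
ee_rot: [3.14, 0.747, 3.007]
ft_force: [-0.1, -8.3, 16.6]
opening: 17.7
grip_force: 18.6
```

Firm contact. I'll relieve the pressure and open.

Call:
send_rows(
  moves=[
    [[-0.2, 0, -0.22], 0],
    [[-0.1, 0, -0.1], 0],
    [[0, 0, 0], 0],
  ],
)

```text
time_s: 37.33
eef_pos: [486.8, 311.0, 85.6]
ee_rot: [3.14, 0.737, 3.012]
ft_force: [0.4, 1.0, 5.4]
opening: 17.6
grip_force: 17.1
```

Call:
send_rows(
  moves=[
    [[0, 0, 0], 0],
    [[0, 0, 0], 0],
    [[0, 0, 0], 0],
    [[0, 0, 0], 0],
  ],
  gripper=5,
)

```text
time_s: 37.83
eef_pos: [486.0, 310.0, 84.1]
ee_rot: [-3.14, 0.735, 3.014]
ft_force: [0.7, 0.2, -0.1]
opening: 50.1
grip_force: 0.0
```

```bash
python3 - <<'E'
from workcell import env
from h import *
import pickle
t=env.grab_frame("top");s=env.grab_frame("side");pickle.dump((t,s),open("f1.pkl","wb"))
E
python3 tiltm.py; python3 st.py
```

```text
[312 316  34  13 147] ends [344.4 326.2] [311.8 317.9]
t 37.975 q [ 0.683  0.183 -0.824  0.007 -0.508  0.663] p [486.1 310.   84.4] tilt 42.11 az -7.4 tool y az 82.63
```

Call:
send_rows(
  moves=[
    [[0, 0, -1.5], 0],
    [[0, 0, -3], 0],
    [[0, 0, -4], 0],
    [[0, 0, -4], 0],
    [[0, 0, -4], 0],
  ],
)

```text
time_s: 38.6
eef_pos: [375.6, 324.2, 208.0]
ee_rot: [-3.142, 0.735, 3.013]
ft_force: [-0.3, 0.4, -1.2]
opening: 50.0
grip_force: 0.0
```

Call:
send_rows(
  moves=[
    [[3, 0, -5], 0],
    [[3, 0, -5], 0],
    [[3, 0, -5], 0],
  ],
)

```text
time_s: 38.98
eef_pos: [209.0, 345.7, 259.0]
ee_rot: [3.139, 0.735, 3.011]
ft_force: [0.3, 0.9, -0.9]
opening: 49.9
grip_force: 0.0
```

```bash
cat > fin.py <<'E'
from workcell import env
from h import *
from scipy.optimize import least_squares
t=env.grab_frame("top");s=env.grab_frame("side")
# scoop: bright, low-saturation pixels near pad
P={}
for nm,f,b in(("top",t,(170,175,260,262)),("side",s,(265,285,385,390))):
    hsv=cv2.cvtColor(f["frame"],cv2.COLOR_BGR2HSV).astype(int)
    m=((hsv[...,0]<14)&(hsv[...,1]>110)&(hsv[...,2]>30)&(hsv[...,2]<125)).astype(np.uint8)
    k=np.zeros_like(m);k[b[1]:b[3],b[0]:b[2]]=1
    n,l,st,ce=cv2.connectedComponentsWithStats(m*k); i=1+np.argmax(st[1:,4])
    y,x=np.nonzero(l==i); v=np.c_[x,y]-ce[i]; V=np.linalg.eigh(v.T@v)[1][:,1]; q=v@V
    e=np.array([ce[i]+V*q.min(),ce[i]+V*q.max()]); P[nm]=e; print(nm,st[i],e.round(1).tolist())
# front = upper end in top / left end in side ; rear other
T=P["top"][np.argsort(P["top"][:,1])]; S=P["side"][np.argsort(P["side"][:,0])]
def tri(a,b):
    r=least_squares(lambda X:np.r_[(proj(t,X)-a).ravel(),(proj(s,X)-b).ravel()],[500,305,94]); return r.x,r.cost
F,cf=tri(T[0],S[0]);B,cb=tri(T[1],S[1]); d=F-B
print("front",F.round(1),"rear",B.round(1),"len",np.linalg.norm(d).round(1),"pitch",np.degrees(np.arcsin(d[2]/np.linalg.norm(d))).round(1),"yaw",np.degrees(np.arctan2(d[1],d[0])).round(1),cf,cb)
u=d[:2]/np.hypot(*d[:2]); print("scoop centre",((F+B)[:2]/2+10*u).round(1),"pad 508.8,305")
E
python3 fin.py; python3 bl.py; python3 st.py; python3 hand.py|tail -n +3
```

```text
top [198 207   9  27 108] [[204.2, 206.7], [200.1, 232.9]]
side [311 317  35  13  96] [[344.1, 327.3], [310.9, 318.2]]
front [541.6 306.7  83.2] rear [459.7 316.1  86.2] len 82.6 pitch -2.1 yaw -6.6 0.3589915702777619 0.10221995076859586
scoop centre [510.6 310.2] pad 508.8,305
top [(312, [417.0, 185.0], [626.0, -361.0])]
side [(416, [318.0, 93.0], [687.0, -582.0]), (311, [325.0, 138.0], [624.0, -360.0])]
t 39.175 q [ 1.328 -0.085 -0.538  1.011 -0.729  1.412] p [209.5 347.1 258.2] tilt 42.12 az -7.1 tool y az 82.85
```

The scoop is level and within about 5 mm of the pad's middle, and the tray is empty. Last check: whether anything else changed, and whether all three handles are in the bowl.

Run:
```python
from workcell import env
from h import *
import pickle
f0=pickle.load(open("f0.pkl","rb"))
for i,nm in enumerate(("top","side")):
    f=env.grab_frame(nm); a,b=f0[i]["frame"],f["frame"]
    d=(cv2.absdiff(a,b).max(2)>35).astype(np.uint8); d=cv2.morphologyEx(d,cv2.MORPH_OPEN,np.ones((2,2),np.uint8))
    n,l,st,ce=cv2.connectedComponentsWithStats(cv2.dilate(d,np.ones((3,3),np.uint8)))
    print(nm,[st[j].tolist() for j in range(1,n) if st[j,4]>20])
    if nm=="side":
        c=b[115:158,295:358]; hsv=cv2.cvtColor(c,cv2.COLOR_BGR2HSV)
        m=((hsv[...,0]<16)&(hsv[...,1]>110)&(hsv[...,2]>60))
        for r in range(0,43):
            if m[r].any(): print("".join("%4d"%hsv[r,x,2] if m[r,x] else "   ." for x in range(14,44)))
```

```text
top [[313, 162, 10, 23, 183], [325, 165, 12, 22, 185], [299, 167, 11, 23, 190], [403, 175, 33, 28, 642], [214, 195, 21, 14, 182], [186, 199, 61, 48, 1512], [219, 238, 10, 9, 71], [127, 324, 106, 76, 3758], [221, 341, 46, 59, 1634], [42, 343, 74, 43, 1697], [0, 359, 36, 41, 894], [288, 361, 17, 15, 116], [317, 375, 14, 9, 75], [32, 381, 14, 9, 72], [50, 380, 13, 19, 158], [361, 385, 7, 15, 70], [46, 395, 6, 5, 23]]
side [[633, 120, 7, 18, 106], [315, 126, 26, 28, 506], [467, 154, 173, 246, 18267], [502, 184, 16, 44, 299], [282, 197, 32, 38, 832], [514, 199, 14, 36, 203], [532, 200, 8, 28, 122], [508, 230, 5, 5, 23], [572, 247, 23, 11, 140], [594, 259, 17, 11, 113], [296, 297, 68, 70, 2659]]
   .   .   .   .   .   .   .   .   . 193 202 201 194   .   .   .   .   .   .   .   .   .   .   .   .   .   .   .   .   .
   .   .   .   .   .   .   .   . 184 199 209 204 192 180   .   .   .   .   .   .   .   .   .   .   .   .   .   .   .   .
   .   .   .   .   .   .   .   . 185 203 212 207 195 170   .   .   .   .   .   .   .   .   .   .   .   .   .   .   .   .
   .   .   .   .   .   .   .   . 190 2
[... 1923 characters left out ...]
  .   .   .   .   .   .   .   .   .   .   . 152 153 159 160 160 154 143 123   .   .   .   .   .
   .   .   .   .   .   .   .   .   .   .   .   .   .   .   .   .   . 155 148 154 156 158 151 140 122   .   .   .   .   .
   .   .   .   .   .   .   .   .   .   .   .   .   .   .   .   .   .   . 149 148 151 153 148 136 117   .   .   .   .   .
   .   .   .   .   .   .   .   .   .   .   .   .   .   .   .   .   .   .   . 144 144 145 142 131 112   .   .   .   .   .
   .   .   .   .   .   .   .   .   .   .   .   .   .   .   .   .   .   .   . 146 138 140 141 129 112   .   .   .   .   .
   .   .   .   .   .   .   .   .   .   .   .   .   .   .   .   .   .   .   .   . 149 158   .   .   .   .   .   .   .   .
```

```bash
python3 -c "
from workcell import env
print(env.sign_off())"
```

```text
the job is handed in; nothing more can be done
None
```

The job is handed in: all three handles are in the steel bowl, the scoop stands level and released within about 5 mm of the middle of its pad, and the cameras show no change at the bowl's rim, cup, jar or mallet; about 39 s of the 66 s were used, and no verdict came back.

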